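# Fit the spacer sleeve on the capped spigot

### The arm

A 6-joint arm with a two-finger parallel gripper is mounted at the origin on the work surface. World frame = base frame: x ahead of the robot, y to its left, z up, the work surface at z = 0. Lengths are in m, angles in rad, forces in N, time in s.
With the tool pointing down it reaches from about 0.375 to 0.975 m from the base axis. Payload 3.8 kg.
Tool frame: the origin (TCP) lies midway between the tips of the shut fingers; the grasp point (between the pads) lies 19 mm behind it; z points along the fingers, y is the line along which they close (so a half turn about z gives the same grasp; the last joint's range is limited). The gripper opens to 85 mm and grips with 20 to 120 N. Pads are 22 mm wide; open, the fingers measure 114 mm over their backs; the gripper's body (76 mm by 85 mm) begins 54 mm behind the grasp point. The pads swing forward as they close: fully open they stand 13 mm farther back than shut.
Start: joints at [-1.152, 0.264, 1.604, -0, 1.274, -0.037], TCP at [0.297, -0.606, 0.231] pointing down, gripper open.
Joint ranges: [-2.63, 2.63], [-0.94, 2.18], [0.31, 2.57], [-1.31, 4.45], [0, 2.66], [-2.55, 2.55]. Speed limits (rad/s): [2.57, 2.57, 3.14, 3.14, 3.14, 3.14].

### API

Orientations are given as a rotation vector (axis times angle).
In Python, from workcell import bot gives the robot as it stands.
- The arm moves only by the tool jog_arm, never from a script. Its argument "motion" is a list of rows, each a list of 5 numbers: the opening, from -1 (shut) to 1 (fully open), then the shift along the tool's x, y, z in mm, then the turn about the tool's z in degrees. In form: [[claw, x, y, z, twist], ...]. A call has 1 to 10 rows; each row shifts and turns the commanded pose from where the row before left it, along the tool's axes as they then stand; what a row does not reach is not made up. A row lasts 1/12 s, in which the tool goes at most 41.7 mm and 7.16 degrees, less where a joint would pass 70% of its speed; a pose out of reach is approached as far as the arm can. A call with a gripper value outside its range is refused whole. The fingers move at their own pace and stop on an object; "force" is the grip in N (left out, the last holds). Time passes only in rows, so rows that do not move let the fingers close. It gives the time, the measured TCP pose, the force, the opening and the grip force at its end, in the units of the state.
- bot.read_state(): the state, without advancing time (a new reading comes with each control period).
- bot.read_camera(name): name is "scene" or "side" or "wrist"; returns (picture, depth): 384x512x3 uint8, red, green, blue; 384x512 float32, m along the optical axis (not along the pixel's ray), 0 where there is no reading.
- bot.get_calibration(name): a dict with "vfov" (degrees; the focal length in pixels is half the picture's height over the tangent of half this angle, whatever the lens; pixels are square), "cx", "cy" (the principal point, pixels), "rvec" (rotation vector, rad) and "tvec" (3), from world to camera coordinates, as OpenCV has them; the wrist camera has in their place "tool_from_camera" (4x4, takes a point from camera to tool coordinates, whose origin is the TCP and whose axes are the flange's). Camera axes: x right, y down, z forward; pixel columns grow to the right and rows downward; lengths in m; the calibration is good to about 2 mm. A picture is of the moment at which its call begins: read the wrist's pose just before it. get_calibration takes no time and is no camera call.
- bot.finish_job(): hands the job in; it is judged then, once.
The state is a dict: "time": time; "q": joint angles; "joint_vel": joint speeds; "joint_torque": joint torques, N m; "tool_pos": TCP position; "tcp_rot": TCP orientation; "wrist_force": force on the tool from outside, world axes, zero at the start; "torque": the same for the moment, N m; "width": opening from 0.0 (shut) to 1.0 (fully open); "grip_force": force on a finger pad.
Only numpy, scipy, OpenCV 4.12 (cv2) and the standard library are available. Lean on these libraries where they do the work, as an engineer would, in place of code of your own. Each camera call takes 0.05 s, during which the arm holds its last target. There are 200 camera calls.

### The job

Pull the black protective cap off the leaning spigot of the aluminium housing and leave it in the open grey plastic tray beside the housing. Then take the taller of the two plain steel sleeves and push it, still in the gripper, fully home on the bare spigot until it sits against the shoulder, and let go. Leave the shorter sleeve, the screwdriver and the jar where they are.

Things in the scene. Friction and masses are not known exactly. Their poses are not given: they have to be found in the camera images.
- housing: Aluminium housing fixed to the bench: base plate 150 (x) x 110 (y) x 12 mm with a block and a stubby round neck that leans 25 degrees towards its own -x side. The neck (56 mm across) ends in a flat shoulder, square to the lean, from whose centre the spigot stands. Origin: centre of the underside of the base plate, z up.
- spigot: Fixed steel spigot, 22 mm diameter, 46 mm long, the last 6 mm tapering to 15 mm. Origin: centre of the shoulder face, 75 mm above the bench, x = -15 mm in the housing's frame. z points out along the spigot, 25 degrees from vertical, leaning to the housing's -x (at zero yaw towards the robot); y is level, parallel to the housing's y. Flat shoulder of 28 mm radius.
- cap: Black plastic protective cap, closed on top, 40 mm outside diameter, 52 mm high, 28 mm bore 47 mm deep; about 40 g. It starts pushed over the spigot with its rim on the shoulder, loose (3 mm play all round), so it comes off straight along the spigot's axis. Origin: centre of its open rim, z towards the closed end.
- cap_mid (a point): Centre of the cap, 26 mm above its rim on its axis.
- sleeve: The taller plain steel sleeve: a tube 36 mm outside diameter, 24.5 mm bore, 60 mm long, open at both ends and the same either way up, about 240 g. Starts standing on the bench on the robot's right. On the spigot it has 1.25 mm play all round (loose enough to slide freely). Origin: centre of its lower end as it starts, z along its axis.
- sleeve_mid (a point): Centre of the taller sleeve, 30 mm from either end on its axis.
- short_sleeve: The shorter steel sleeve, same diameter and bore but only 34 mm long, standing on the bench; not to be used or moved. Origin: centre of its underside.
- tray: Open grey plastic tray fixed on the bench at the robot's left, 190 (x) x 150 (y) x 35 mm outside, 4 mm walls and floor, empty. Origin: centre of its underside, z up.
- screwdriver: Screwdriver with a black handle lying on the bench beyond the housing; leave alone. Origin: on its underside, x along it.
- jar: Small closed glass jar with a steel lid, 60 mm diameter, 75 mm tall, standing beyond the housing; leave alone. Origin: centre of its underside.
Mind the look-alikes: they are no part of the job. Several things look just like the housing: the one meant starts farthest to the robot's right. What is shaped like the cap but orange is not meant.

How it is judged:
By the outcome, as a careful person would: the job done as asked, in the order asked, and still so for the second after the job is handed in, with the robot touching nothing.
It also fails if it takes over 59 s, if anything falls off the work surface, if the arm or the gripper's body presses on something with over 40 N, if the wrist force passes 120 N, or if a joint passes its speed limit or range.

## Working session

There is one attempt and no reset: what is moved stays moved. The work goes in short steps, Python scripts to look and compute and a tool call to move; the robot and the scene stay as the last step left them, time stands still between calls to the robot, and variables do not carry over. Pictures are saved under pics/ and viewed, at most 10 in all, crops included, and the job is handed in when it is done.

Besides the shell and the picture viewer there is one more tool, called after "Emit:" as name(argument=value, ...) on one line, values as JSON. jog_arm: Moves the arm, as the interface text tells. Its arguments: {"type":"object","properties":{"motion":{"type":"array"},"force":{"type":"number"}},"required":["motion"]}

```bash
mkdir -p pics
cat > h.py <<'E'
import numpy as np, cv2
from scipy.spatial.transform import Rotation as R
from workcell import bot
def save(name,fn):
    s=bot.read_state(); im,d=bot.read_camera(name); cv2.imwrite(f'pics/{fn}.png',im[:,:,::-1])
    np.savez(f'pics/{fn}.npz',im=im,d=d,p=s['tool_pos'],r=s['tcp_rot'],n=name); return im,d
def cloud(fn):
    z=np.load(f'pics/{fn}.npz'); n=str(z['n']); c=bot.get_calibration(n); d=z['d'].astype(float)
    f=192/np.tan(np.radians(c['vfov'])/2); v,u=np.mgrid[:384,:512]
    P=np.stack([(u-c['cx'])/f*d,(v-c['cy'])/f*d,d],-1)
    if n=='wrist':
        T=np.array(c['tool_from_camera']); P=P@T[:3,:3].T+T[:3,3]
        P=P@R.from_rotvec(z['r']).as_matrix().T+z['p']
    else:
        P=(P-np.ravel(c['tvec']))@R.from_rotvec(np.ravel(c['rvec'])).as_matrix()
    P[d==0]=np.nan
    return P
E
python3 - <<'E'
from h import *
for n in('scene','side','wrist'): save(n,n+'0'); print(bot.get_calibration(n))
print(bot.read_state())
a=cv2.imread('pics/scene0.png');b=cv2.imread('pics/side0.png')
cv2.imwrite('pics/s0.png',cv2.resize(a,(800,600)));cv2.imwrite('pics/d0.png',cv2.resize(b,(800,600)))
E
```

```text
{'vfov': 57.95242488484385, 'cx': 260.84404966758234, 'cy': 192.20215463553384, 'rvec': array([ 2.1916605 ,  0.62133536, -0.31252202]), 'tvec': array([-0.39752602, -0.08347564,  1.05398175])}
{'vfov': 44.62451299782311, 'cx': 256.1847254325955, 'cy': 201.173079517547, 'rvec': array([ 0.21929986, -2.85079493,  1.148492  ]), 'tvec': array([0.45324765, 0.10438197, 1.22995799])}
{'vfov': 68.12124998087998, 'cx': 258.77238165518014, 'cy': 190.60657562144866, 'tool_from_camera': array([[-2.70127909e-04, -9.62388177e-01, -2.71677978e-01,
         6.85262101e-02],
       [ 9.99998384e-01,  2.22937251e-04, -1.78402258e-03,
        -1.27588657e-03],
       [ 1.77748938e-03, -2.71678020e-01,  9.62386562e-01,
        -1.40863813e-01],
       [ 0.00000000e+00,  0.00000000e+00,  0.00000000e+00,
         1.00000000e+00]])}
{'time': 0.15, 'q': array([-1.15191219e+00,  2.64615196e-01,  1.60510162e+00,  7.71532940e-06,
        1.27371708e+00, -3.68759510e-02]), 'joint_vel': array([-0.00091345, -0.00282607, -0.0024474 , -0.00115778,  0.00105116,
        0.00048489]), 'joint_torque': array([ 1.86351958e-04, -5.15906990e+01, -3.67959058e+01, -6.31232479e-05,
        8.05037795e-03,  4.46005549e-05]), 'tool_pos': array([ 0.29687156, -0.60555068,  0.23020207]), 'tcp_rot': array([-3.05861303e+00, -7.09314072e-01,  5.37388716e-04]), 'wrist_force': array([-0.16865653,  0.96807341, -0.20275083]), 'torque': array([-0.04537687, -0.03368958, -0.02614713]), 'grip_force': 0.0, 'width': 1.000627879318305}
```

View pics/s0.png

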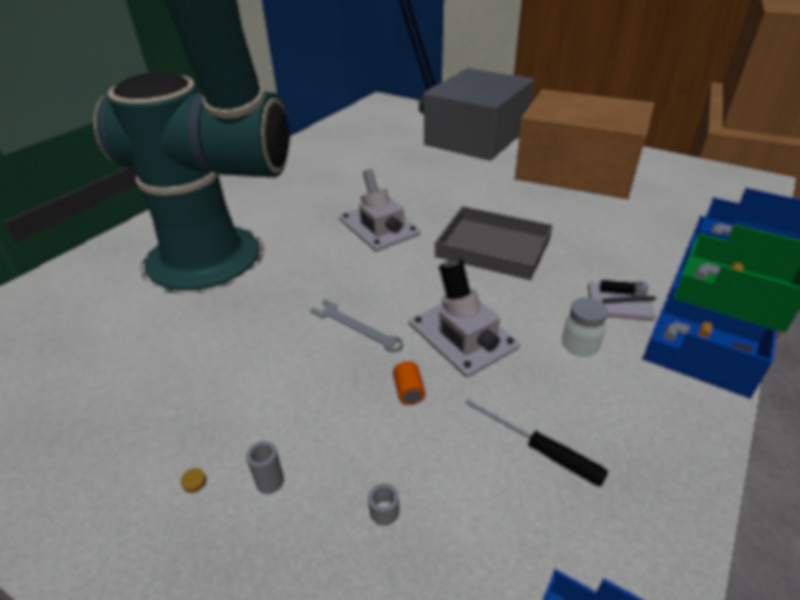

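View pics/d0.png

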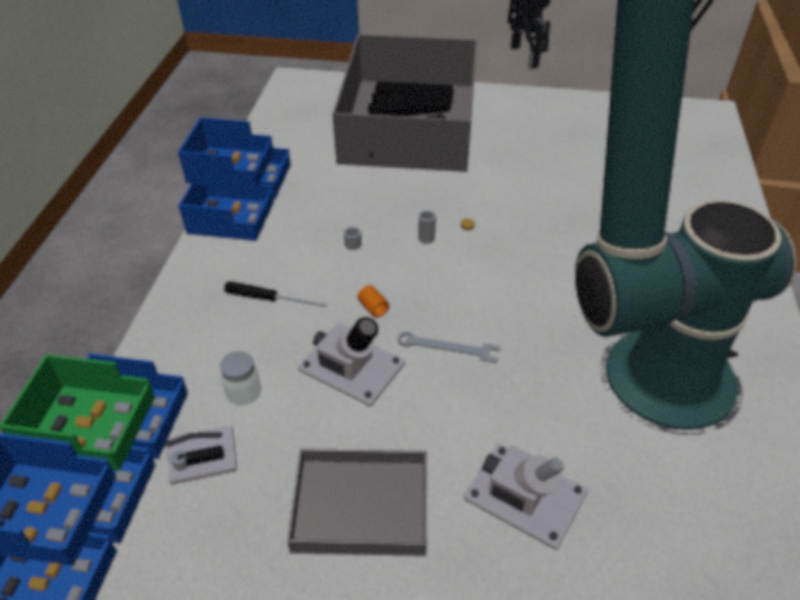

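The scene view shows the capped housing at (465,325), the bare-spigot housing at (380,215), the tray at (493,240), the tall sleeve at (265,467), the short sleeve at (384,503) and the orange cap at (408,383).

Candidates:
- **Housings:** (465,325) is the robot's right-hand one and carries the black cap, so I choose it. (380,215) is farther left.
- **Caps:** black at (455,280) is the one meant. Orange at (408,383) is not.
- **Sleeves:** (265,467) is the taller. (384,503) is the shorter.

Run:
```python
from h import *
np.set_printoptions(precision=4,suppress=True)
im=cv2.imread('pics/scene0.png'); cv2.imwrite('pics/c0.png',cv2.resize(im[150:345,140:350],None,fx=3,fy=3,interpolation=cv2.INTER_CUBIC))
pts={'scene':dict(cap=(455,280),block=(468,330),sleeve=(265,467),short=(384,503),tray=(493,242),tc1=(462,211),tc2=(551,224),tc3=(530,273),tc4=(437,240),jar=(588,308),bench=(330,480),house2=(380,215),orange=(408,383),p1=(418,322),p2=(467,366),p3=(511,342)),
'side':dict(cap=(363,333),block=(330,357),sleeve=(427,232),short=(353,240),tray=(360,505),bench=(300,200),p1=(308,364),p2=(370,394),p3=(396,362))}
for n in pts:
    C=cloud(n+'0')
    for k,(x,y) in pts[n].items():
        u,v=int(x*.64),int(y*.64); print(n,k,np.nanmedian(C[v-1:v+2,u-1:u+2].reshape(-1,3),0))
```

```text
scene cap [0.5187 0.0562 0.1126]
scene block [0.5613 0.0197 0.0601]
scene sleeve [ 0.4664 -0.3055  0.0587]
scene short [ 0.5878 -0.2453  0.0027]
scene tray [0.4586 0.3333 0.0054]
scene tc1 [0.3693 0.3699 0.0278]
scene tc2 [0.5314 0.4587 0.0014]
scene tc3 [0.5678 0.2538 0.0191]
scene tc4 [0.3845 0.2415 0.0349]
scene jar [0.6987 0.1381 0.0766]
scene bench [ 0.5146 -0.2546  0.0003]
scene house2 [0.2646 0.2262 0.0605]
scene orange [ 0.5316 -0.0982  0.0408]
scene p1 [0.4633 0.0389 0.0159]
scene p2 [ 0.5755 -0.0088  0.0181]
scene p3 [0.6109 0.0758 0.0175]
side cap [0.5042 0.0873 0.1201]
side block [0.5629 0.0841 0.0473]
side sleeve [ 0.4494 -0.2788  0.033 ]
side short [ 0.5921 -0.2367  0.028 ]
side tray [0.4699 0.3155 0.0016]
side bench [ 0.7364 -0.3814 -0.002 ]
side p1 [0.605  0.0751 0.0144]
side p2 [0.491  0.1249 0.0158]
side p3 [0.4596 0.0494 0.0148]
```

View pics/c0.png

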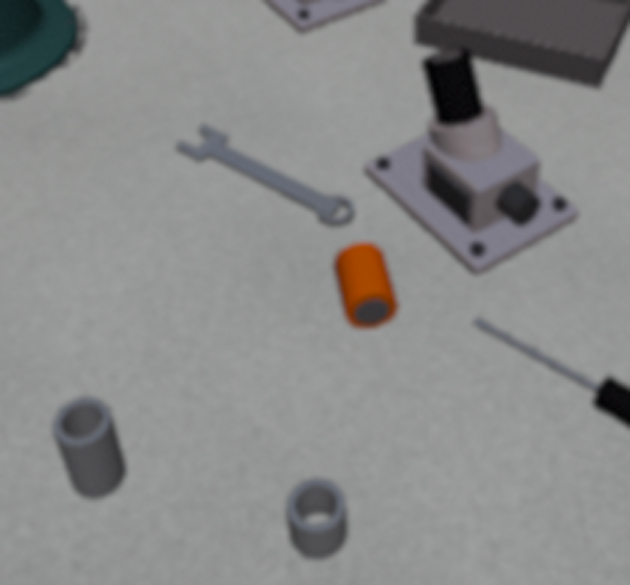

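The crop confirms the choice: the black cap on the leaning spigot (455,85 in the crop), the orange one lying on the bench, the tall sleeve at (88,445) and the short one at (317,520).

The tool stays vertical throughout, so I'll grip the cap across the level spigot-y axis. From the screw holes, the housing yaw is about -23° and its centre is about (0.535, 0.058).

Emit:
jog_arm(motion=[[1,24,-26,0,0],[1,24,-26,0,0],[1,24,-26,0,0],[1,24,-26,0,0],[1,24,-26,0,0],[1,24,-26,0,0],[1,24,-26,0,0],[1,24,-26,0,0],[1,24,-26,0,0],[1,24,-26,0,0]])

```text
time: 0.98
tool_pos: [0.3981, -0.2652, 0.231]
tcp_rot: [-3.06, -0.709, 0.0]
wrist_force: [1.0, 0.2, -0.8]
width: 1.001
grip_force: 0.0
```

Emit:
jog_arm(motion=[[1,25,-26,0,0],[1,25,-26,0,0],[1,25,-26,0,0],[1,25,-26,0,0],[1,25,-26,0,0],[1,25,-26,0,0],[1,25,-26,0,0],[1,25,-26,0,0],[1,25,-26,0,0],[1,20,-20,-5,0]])

```text
time: 1.82
tool_pos: [0.5057, 0.0715, 0.2351]
tcp_rot: [-3.059, -0.711, 0.003]
wrist_force: [0.3, -0.7, 0.5]
width: 1.003
grip_force: 0.0
```

Emit:
jog_arm(motion=[[1,0,0,0,-7],[1,0,0,0,-7],[1,0,0,0,-7],[1,0,0,0,-7],[1,0,0,0,-7],[1,0,0,0,-7],[1,0,0,0,-7],[1,0,0,0,-7],[1,0,0,0,-7],[1,0,0,0,-7]])

```text
time: 2.65
tool_pos: [0.506, 0.0689, 0.236]
tcp_rot: [-2.092, -2.343, 0.001]
wrist_force: [0.7, -1.0, -0.0]
width: 0.999
grip_force: 0.0
```

Emit:
jog_arm(motion=[[1,0,0,0,-7],[1,0,0,0,-7],[1,0,0,0,-7],[1,0,0,0,-7],[1,0,0,0,-7],[1,0,0,0,-7],[1,0,0,0,-7],[1,0,0,0,-7],[1,0,0,0,-5],[1,0,0,0,0]])

```text
time: 3.48
tool_pos: [0.5061, 0.0689, 0.2359]
tcp_rot: [-0.62, -3.079, 0.0]
wrist_force: [-0.2, -0.6, 0.3]
width: 1.001
grip_force: 0.0
```

Run:
```python
from h import *
np.set_printoptions(precision=4,suppress=True)
s=bot.read_state(); print(s['time'],s['tool_pos'],R.from_rotvec(s['tcp_rot']).as_matrix()[:,0],s['q'])
save('wrist','w1')
cv2.imwrite('pics/w1b.png',cv2.resize(cv2.imread('pics/w1.png'),(800,600)))
C=cloud('w1').reshape(-1,3)
# plate top: fit min-area rect in xy of points with z 8..17mm near housing
m=(abs(C[:,2]-.012)<.004)&(np.hypot(C[:,0]-.535,C[:,1]-.058)<.11)
print(m.sum(),cv2.minAreaRect((C[m,:2]*1000).astype(np.float32)))
```

```text
3.4833 [0.5061 0.0689 0.2359] [-0.9221  0.387   0.0006] [ 0.0865 -0.0521  1.9429  0.      1.2514 -1.0869]
4725 ((532.5608520507812, 61.685455322265625), (109.51397705078125, 148.36859130859375), 67.29673767089844)
```

View pics/w1b.png

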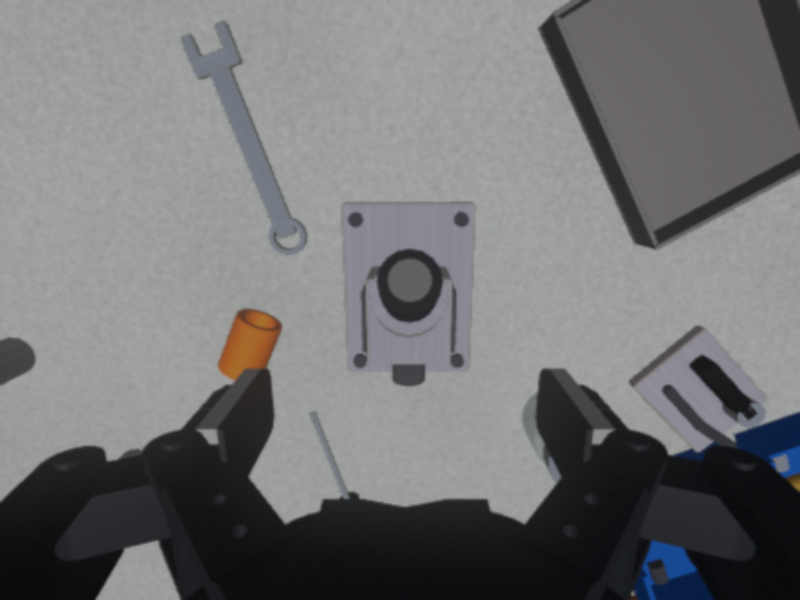

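The wrist view shows the capped spigot at (410,283) on the plate. The plate fits as 148×110 mm, centred at (532.6, 61.7) with yaw -22.7°, which matches the tool yaw. I'll check the cap-top centre against the depth, and locate the tray and the sleeves.

Run:
```python
from h import *
np.set_printoptions(precision=4,suppress=True)
C=cloud('w1')
a=np.array([-.3899*1.0,.1631,.9063]);o=np.array([.5188,.0675,.075]);ey=np.array([.386,.922,0]);ex=np.cross(ey,a)
P=C.reshape(-1,3)-o
L=np.stack([P@ex,P@ey,P@a],1)
m=(abs(L[:,2]-.052)<.005)&(np.hypot(L[:,0],L[:,1])<.03)
q=L[m]; print('cap top local',m.sum(),cv2.minEnclosingCircle((q[:,:2]*1000).astype(np.float32)),np.median(q,0))
for n in('scene0','side0'):
    D=cloud(n).reshape(-1,3)
    for nm,c,h in(('sleeve',(.453,-.293),.06),('short',(.592,-.237),.034)):
        m=(np.hypot(D[:,0]-c[0],D[:,1]-c[1])<.035)&(D[:,2]>.006)
        t=m&(abs(D[:,2]-h)<.005); print(n,nm,m.sum(),np.percentile(D[m],[2,50,98],axis=0).ravel(),np.nanmedian(D[t],0))
    m=(abs(D[:,2]-.035)<.006)&(np.hypot(D[:,0]-.46,D[:,1]-.33)<.13)
    print('tray',cv2.minAreaRect((D[m,:2]*1000).astype(np.float32)))
```

```text
cap top local 1377 ((-0.3719058334827423, -0.21252016723155975), 19.870525360107422) [0.0002 0.0002 0.0506]
scene0 sleeve 585 [ 0.438  -0.3139  0.0083  0.4606 -0.3005  0.0457  0.4698 -0.2824  0.0623] [ 0.454  -0.2984  0.0606]
scene0 short 336 [ 0.5805 -0.2714  0.0074  0.5949 -0.2535  0.0307  0.6128 -0.2405  0.0365] [ 0.5945 -0.2547  0.0347]
tray ((468.2707824707031, 314.4908752441406), (189.59486389160156, 153.38441467285156), 7.641494274139404)
side0 sleeve 202 [ 0.435  -0.3095  0.0071  0.4501 -0.283   0.042   0.4664 -0.2745  0.0603] [ 0.4528 -0.2912  0.0576]
side0 short 140 [ 0.5769 -0.2688  0.0075  0.5933 -0.2452  0.023   0.6104 -0.2347  0.0349] [ 0.595  -0.2507  0.0315]
tray ((467.64227294921875, 316.2585144042969), (190.19154357910156, 152.92800903320312), 7.516044616699219)
```

Emit:
jog_arm(motion=[[1,0,3.6,35,0],[1,0,0,35,0],[1,0,0,35,0],[1,0,0,28,0],[1,0,0,20,0]])

```text
time: 3.95
tool_pos: [0.5055, 0.072, 0.08]
tcp_rot: [-0.627, -3.074, 0.002]
wrist_force: [-0.3, -0.0, -0.8]
width: 0.999
grip_force: 0.0
```

The cap top is within 0.5 mm of where I predicted. Gripping.

Emit:
jog_arm(motion=[[-1,0,0,0,0],[-1,0,0,0,0],[-1,0,0,0,0],[-1,0,0,0,0],[-1,0,0,0,0],[-1,0,0,0,0],[-1,0,0,0,0],[-1,0,0,0,0]], force=30)

```text
time: 4.62
tool_pos: [0.5097, 0.0724, 0.0856]
tcp_rot: [0.623, 3.075, 0.002]
wrist_force: [-1.1, 0.4, 6.7]
width: 0.465
grip_force: 30.8
```

Emit:
jog_arm(motion=[[-1,2.1,0,-4.5,0],[-1,4.2,0,-9.1,0],[-1,5.1,0,-10.9,0],[-1,5.1,0,-10.9,0],[-1,5.1,0,-10.9,0],[-1,5.1,0,-10.9,0],[-1,5.1,0,-10.9,0],[-1,5,0,-30,0],[-1,0,0,-30,0]])

```text
time: 5.37
tool_pos: [0.4709, 0.0869, 0.2113]
tcp_rot: [-0.622, -3.075, 0.002]
wrist_force: [-0.1, 0.9, 0.0]
width: 0.465
grip_force: 30.4
```

Emit:
jog_arm(motion=[[-1,13,30,0,0],[-1,13,30,0,0],[-1,13,30,0,0],[-1,13,30,0,0],[-1,13,30,0,0],[-1,13,30,0,0],[-1,13,30,0,0],[-1,0,0,38,0],[-1,0,0,38,0],[-1,0,0,38,0]])

```text
time: 6.2
tool_pos: [0.4717, 0.317, 0.0979]
tcp_rot: [0.62, 3.078, 0.003]
wrist_force: [0.2, -0.3, -0.7]
width: 0.466
grip_force: 30.4
```

Emit:
jog_arm(motion=[[-1,0,0,35,0],[-1,0,0,20,0],[-1,0,0,10,0],[-1,0,0,3,0],[-1,0,0,0,0],[-1,0,0,0,0]])

```text
time: 6.7
tool_pos: [0.473, 0.3163, 0.0313]
tcp_rot: [0.623, 3.077, 0.003]
wrist_force: [0.8, 0.2, -0.5]
width: 0.465
grip_force: 30.5
```

Emit:
jog_arm(motion=[[-1,0,0,4,0],[-1,0,0,3,0],[-1,0,0,0,0]])

```text
time: 6.95
tool_pos: [0.4721, 0.3156, 0.023]
tcp_rot: [0.623, 3.078, 0.001]
wrist_force: [0.4, 0.3, -0.5]
width: 0.47
grip_force: 30.5
```

Emit:
jog_arm(motion=[[0.6,0,0,0,0],[0.6,0,0,0,0],[0.6,0,0,0,0],[0.6,0,0,0,0],[0.6,0,0,0,0],[0.6,0,0,-10,0],[0.6,0,0,-20,0],[0.8,0,0,-40,0],[1,0,0,-40,0],[1,0,0,-40,0]])

```text
time: 7.78
tool_pos: [0.4711, 0.3151, 0.1742]
tcp_rot: [-0.623, -3.078, 0.001]
wrist_force: [1.0, -0.0, 0.9]
width: 0.999
grip_force: 0.0
```

Emit:
jog_arm(motion=[[1,0,0,-40,0],[1,0,0,-20,0],[1,0,0,0,0]])

```text
time: 8.03
tool_pos: [0.4751, 0.3175, 0.2409]
tcp_rot: [0.621, 3.07, 0.014]
wrist_force: [0.6, -0.1, 1.3]
width: 1.003
grip_force: 0.0
```

Run:
```python
from h import *
np.set_printoptions(precision=4,suppress=True)
save('wrist','w2')
C=cloud('w2').reshape(-1,3)
m=(np.hypot(C[:,0]-.47,C[:,1]-.316)<.06)&(C[:,2]>.02)&(C[:,2]<.08)
print(m.sum(),np.percentile(C[m],[2,50,98],axis=0))
t=m&(abs(C[:,2]-.056)<.004);print(t.sum(),cv2.minEnclosingCircle((C[t,:2]*1000).astype(np.float32)))
print(bot.read_state()['q'],bot.read_state()['tool_pos'])
```

```text
965 [[0.4637 0.2944 0.0261]
 [0.4801 0.3129 0.0544]
 [0.5002 0.3301 0.0563]]
832 ((483.001708984375, 311.75677490234375), 19.80868148803711)
[ 0.5455  0.0563  1.8316 -0.      1.2452 -0.6259] [0.4737 0.3167 0.2374]
```

The cap stands upright in the tray. Next I move over the tall sleeve at the same tool yaw.

Emit:
jog_arm(motion=[[1,-13,-34,0,0],[1,-13,-34,0,0],[1,-13,-34,0,0],[1,-13,-34,0,0],[1,-13,-34,0,0],[1,-13,-34,0,0],[1,-13,-34,0,0],[1,-13,-34,0,0],[1,-13,-34,0,0],[1,-13,-34,0,0]])

```text
time: 8.92
tool_pos: [0.4575, -0.0498, 0.2307]
tcp_rot: [-0.622, -3.076, 0.0]
wrist_force: [0.3, -0.5, 0.0]
width: 1.001
grip_force: 0.0
```

Emit:
jog_arm(motion=[[1,-13,-34,0,0],[1,-13,-34,0,0],[1,-13,-34,0,0],[1,-13,-34,0,0],[1,-13,-34,0,0],[1,-13,-34,0,0],[1,-10,-28,0,0],[1,0,0,0,0],[1,0,0,0,0]])

```text
time: 9.67
tool_pos: [0.4487, -0.297, 0.2305]
tcp_rot: [-0.627, -3.075, -0.003]
wrist_force: [0.8, -0.3, -0.3]
width: 0.999
grip_force: 0.0
```

Run:
```python
from h import *
np.set_printoptions(precision=4,suppress=True)
s=bot.read_state(); M=R.from_rotvec(s['tcp_rot']).as_matrix(); print(s['time'],s['tool_pos'],M[:,0],s['q'])
save('wrist','w3')
C=cloud('w3').reshape(-1,3)
m=(np.hypot(C[:,0]-.453,C[:,1]+.295)<.04)&(abs(C[:,2]-.06)<.004)
c,r=cv2.minEnclosingCircle((C[m,:2]*1000).astype(np.float32)); print(m.sum(),c,r, np.median(C[m,2]))
print('tool delta mm',(M.T@(np.array([c[0],c[1],19])-1000*s['tool_pos'])))
save('scene','s3')
im=cv2.imread('pics/w3.png');im2=cv2.imread('pics/s3.png')[130:260,200:380]
cv2.imwrite('pics/w3b.png',np.hstack([im,cv2.resize(im2,(288,384))]))
```

```text
9.6667 [ 0.4487 -0.297   0.2305] [-0.9201  0.3917  0.0036] [-0.6311  0.0077  1.8946  0.0002  1.243  -1.7994]
397 (450.9210510253906, -294.85150146484375) 17.92255973815918 0.05787131709131296
tool delta mm [ -1.9186   2.6223 211.4483]
```

View pics/w3b.png

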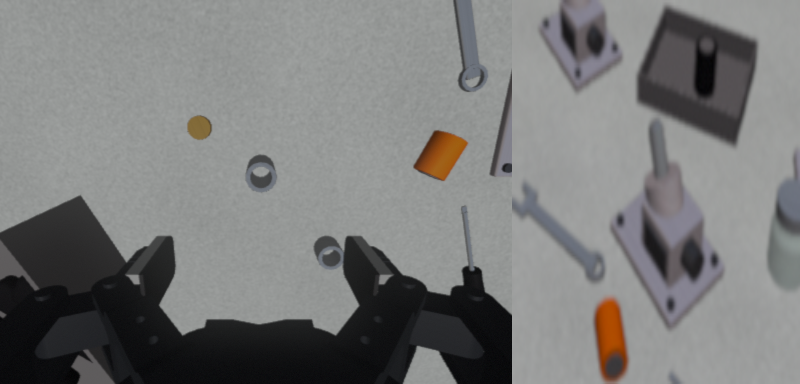

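The view shows the cap standing in the tray and the spigot bare (inset), with the tall sleeve at (262,175) and the short one at (328,252). Before descending I'll check clearance to the grey box at lower left.

Run:
```python
from h import *
np.set_printoptions(precision=3,suppress=True)
for n in('w3','side0'):
    C=cloud(n).reshape(-1,3); d=np.hypot(C[:,0]-.451,C[:,1]+.295)
    m=(C[:,1]<-.34)&(C[:,2]>.03)&(C[:,2]<.2)&(d<.4)&(C[:,0]>.4)
    C=C[m];d=d[m]; 
    if len(C): i=np.argsort(d)[:len(d)//50+1]; print(n,len(C),d.min(),np.median(C[i],0),np.nanmax(C[:,2]))
```

```text
w3 6621 0.2364119914068864 [ 0.461 -0.532  0.086] 0.12989128074869824
side0 2602 0.23007825284256717 [ 0.458 -0.529  0.079] 0.1320646536966792
```

Emit:
jog_arm(motion=[[1,-2,2.6,38,0],[1,0,0,40,0],[1,0,0,40,0],[1,0,0,38,0],[1,0,0,28,0],[1,0,0,18,0],[1,0,0,8,0],[1,0,0,2,0],[1,0,0,0,0],[1,0,0,0,0]])

```text
time: 10.6
tool_pos: [0.4543, -0.295, 0.022]
tcp_rot: [0.621, 3.077, -0.002]
wrist_force: [-0.1, 0.3, 0.5]
width: 1.003
grip_force: 0.0
```

Emit:
jog_arm(motion=[[-1,0,0,0,0],[-1,0,0,0,0],[-1,0,0,0,0],[-1,0,0,0,0],[-1,0,0,0,0],[-1,0,0,0,0],[-1,0,0,0,0],[-1,0,0,0,0]], force=35)

```text
time: 11.27
tool_pos: [0.4534, -0.2952, 0.0214]
tcp_rot: [0.623, 3.078, -0.001]
wrist_force: [-1.7, 0.4, 6.6]
width: 0.418
grip_force: 34.8
```

Run:
```python
from h import *
s=bot.read_state(); print(s['tool_pos'],R.from_rotvec(s['tcp_rot']).as_matrix()[:,0],s['wrist_force'],s['width'],s['q'])
save('wrist','w4'); s=bot.read_state(); print(s['tool_pos'])
C=cloud('w4').reshape(-1,3)
m=(np.hypot(C[:,0]-.453,C[:,1]+.295)<.03)&(abs(C[:,2]-.06)<.006)
c,r=cv2.minEnclosingCircle((C[m,:2]*1000).astype(np.float32)); print(m.sum(),c,r, np.median(C[m,2]))
```

```text
[ 0.45341632 -0.29517542  0.02135497] [-0.92125653  0.38895401 -0.00108642] [-1.67393599  0.3991765   6.55251527] 0.4183464936328659 [-6.23119860e-01  2.37838318e-01  2.06702113e+00  6.92670667e-07
  8.35619164e-01 -1.79442034e+00]
[ 0.45340666 -0.29517363  0.02134559]
4190 (445.78558349609375, -292.01727294921875) 27.24232292175293 0.05781666250514715
```

```bash
cat >> h.py <<'E'
def tcloud(fn):
    z=np.load(f'pics/{fn}.npz'); return (cloud(fn)-z['p'])@R.from_rotvec(z['r']).as_matrix()*1000
E
python3 - <<'E'
from h import *
np.set_printoptions(precision=1,suppress=True)
T=tcloud('w4').reshape(-1,3)
for lo in(-46,-42,-40,-38,-36,-32):
    m=(abs(T[:,1])<16)&(abs(T[:,2]-lo-1)<1)&(abs(T[:,0])<60); print(lo,m.sum(),np.percentile(T[m],[1,50,99],axis=0).ravel() if m.any() else '')
im=cv2.imread('pics/w4.png');cv2.imwrite('pics/w4b.png',cv2.resize(im,(800,600)))
E
```

```text
-46 0 
-42 0 
-40 18 [ -9.7 -12.2 -38.5   9.6   6.  -38.2  17.5  15.3 -38. ]
-38 1939 [-14.4 -15.6 -37.8   4.   -0.4 -36.7  18.9  15.7 -36. ]
-36 716 [-15.2 -15.5 -36.    3.3   0.2 -35.5  19.6  15.3 -34. ]
-32 319 [-10.9 -14.4 -32.   -2.2  -0.1 -31.   19.7  14.6 -30. ]
```

View pics/w4b.png

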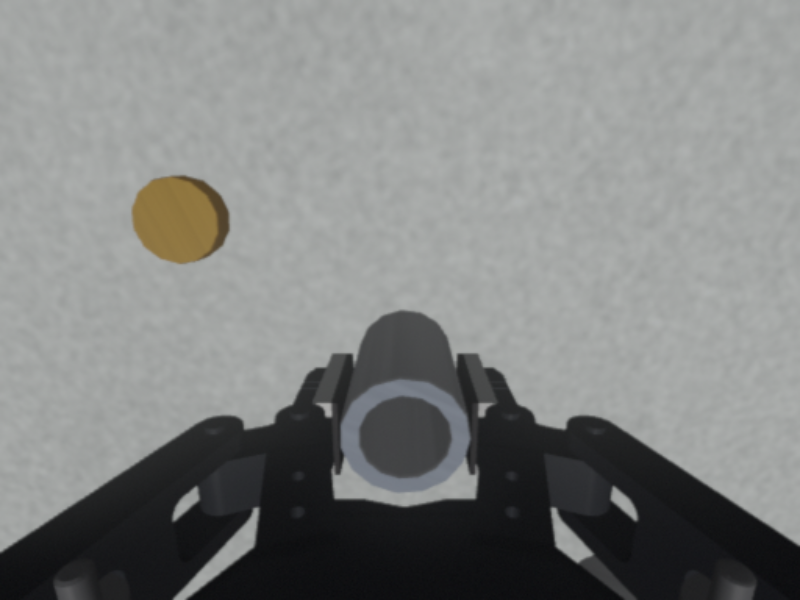

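The sleeve is held at tool x ≈ +2 mm, centred in y, with its lower end 21.4 mm beyond the TCP. Lifting and carrying it to the spigot.

Emit:
jog_arm(motion=[[-1,0,0,-10,0],[-1,0,0,-25,0],[-1,0,0,-35,0],[-1,0,0,-35,0],[-1,0,0,-35,0],[-1,0,0,-30,0],[-1,4,16,0,0],[-1,9,34,0,0],[-1,9,34,0,0],[-1,9,34,0,0]])

```text
time: 12.15
tool_pos: [0.4697, -0.1729, 0.1906]
tcp_rot: [-0.626, -3.078, -0.0]
wrist_force: [0.4, -0.1, -1.9]
width: 0.415
grip_force: 35.5
```

Emit:
jog_arm(motion=[[-1,9,34,0,0],[-1,9,34,0,0],[-1,9,34,0,0],[-1,9,34,0,0],[-1,9,34,0,0],[-1,9,34,0,0],[-1,8,28,0,0],[-1,0,10,0,0],[-1,0,0,0,0],[-1,0,0,0,0]])

```text
time: 12.98
tool_pos: [0.5068, 0.073, 0.1901]
tcp_rot: [-0.621, -3.079, 0.002]
wrist_force: [-0.4, 0.3, -1.2]
width: 0.417
grip_force: 35.7
```

Run:
```python
from h import *
np.set_printoptions(precision=4,suppress=True)
s=bot.read_state(); print(s['time'],s['tool_pos'],R.from_rotvec(s['tcp_rot']).as_matrix()[:,0],s['q'],s['width'])
save('wrist','w5'); save('side','d5')
C=cloud('w5').reshape(-1,3)
m=(abs(C[:,2]-.012)<.004)&(np.hypot(C[:,0]-.535,C[:,1]-.058)<.11)
print(m.sum(),cv2.minAreaRect((C[m,:2]*1000).astype(np.float32)),np.median(C[m,2]))
T=tcloud('w5').reshape(-1,3)
m=(abs(T[:,1])<16)&(abs(T[:,2]+37)<3)&(abs(T[:,0])<40);print(np.percentile(T[m],[1,50,99],axis=0))
w=cv2.imread('pics/w5.png');d=cv2.imread('pics/d5.png')[150:290,160:290]
cv2.imwrite('pics/w5b.png',np.hstack([w[:,100:480],cv2.resize(d,(357,384))]))
```

```text
12.9833 [0.5068 0.073  0.1901] [-0.9219  0.3874  0.0005] [ 0.0949 -0.0143  1.9931 -0.0009  1.1639 -1.0777] 0.417093663297413
5405 ((514.7396850585938, 69.02363586425781), (109.40425872802734, 110.51801300048828), 67.26763153076172) 0.010097294000751988
[[-14.5737 -15.5617 -37.9487]
 [  3.9167  -0.0593 -36.4445]
 [ 19.24    15.6556 -34.1359]]
```

View pics/w5b.png

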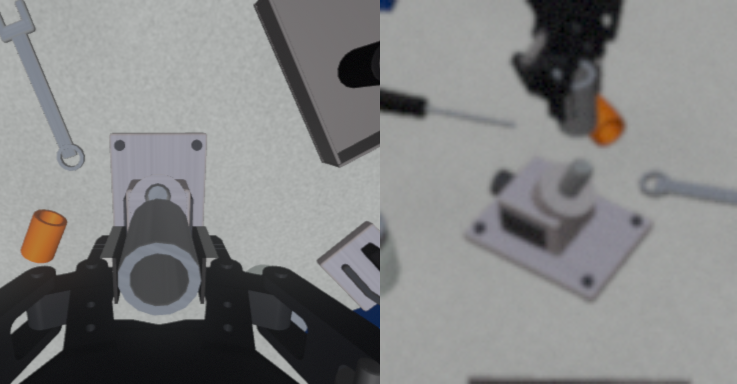

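The view shows the sleeve vertical above the bare spigot, whose tip is at (157,190). The plate's near edge agrees with my estimate to 0.5 mm. Lowering over the tip.

Emit:
jog_arm(motion=[[-1,0,0,15,0],[-1,0,0,20,0],[-1,0,0,10,0],[-1,0,0,5,0],[-1,0,0,3,0],[-1,0,0,2,0],[-1,0,0,0,0]])

```text
time: 13.67
tool_pos: [0.5075, 0.0728, 0.1356]
tcp_rot: [0.624, 3.079, 0.0]
wrist_force: [-0.2, 0.1, -2.6]
width: 0.419
grip_force: 35.7
```

Emit:
jog_arm(motion=[[-1,0,0,2,0],[-1,0,0,2,0],[-1,1.5,0,0.6,0],[-1,1.5,0,0.7,0],[-1,1.5,0,0.7,0],[-1,1.5,0,0.8,0],[-1,1.5,0,0.9,0]])

```text
time: 14.25
tool_pos: [0.5046, 0.0747, 0.1303]
tcp_rot: [0.619, 3.07, -0.002]
wrist_force: [6.8, -8.1, 4.8]
width: 0.416
grip_force: 34.8
```

Emit:
jog_arm(motion=[[-1,1.5,0,1,0],[-1,1.5,0,1,0],[-1,1.5,0,1.1,0],[-1,1.5,0,1.2,0],[-1,1.5,0,1.2,0],[-1,0,0,0,0]])

```text
time: 14.75
tool_pos: [0.4966, 0.0777, 0.1247]
tcp_rot: [0.62, 3.072, -0.002]
wrist_force: [4.1, -6.3, 3.5]
width: 0.404
grip_force: 34.5
```

Run:
```python
from h import *
np.set_printoptions(precision=4,suppress=True)
s=bot.read_state(); print(s['time'],s['tool_pos'],s['wrist_force'],s['torque'])
save('wrist','w6'); save('side','d6'); save('scene','s6')
w=cv2.imread('pics/w6.png')[100:384,120:400];d=cv2.imread('pics/d6.png')[150:270,170:290];e=cv2.imread('pics/s6.png')[120:250,240:350]
f=lambda x:cv2.resize(x,(int(x.shape[1]*300/x.shape[0]),300),interpolation=cv2.INTER_CUBIC)
cv2.imwrite('pics/w6b.png',np.hstack([f(w)[:,:250],f(d)[:,:290],f(e)]))
```

```text
14.75 [0.4966 0.0777 0.1247] [ 4.1273 -6.2713  3.5403] [-1.2545 -0.7188 -0.022 ]
```

View pics/w6b.png

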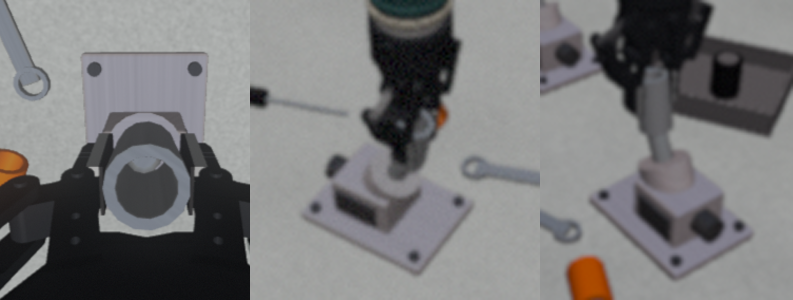

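The sleeve has tilted onto the spigot, with the spigot tip visible inside the bore at (147,160). I'll slide it down the axis, watching the force.

Emit:
jog_arm(motion=[[-1,1.5,-0.5,0,0],[-1,0.7,0,0,0],[-1,-1.3,0,2.7,0],[-1,-1.3,0,2.7,0],[-1,-1.3,0,2.7,0],[-1,-1.3,0,2.7,0]])

```text
time: 15.4
tool_pos: [0.4994, 0.076, 0.1143]
tcp_rot: [0.62, 3.072, -0.002]
wrist_force: [-0.5, -6.8, 9.1]
width: 0.401
grip_force: 36.2
```

Emit:
jog_arm(motion=[[-1,-1.3,0,2.7,0],[-1,-1.3,0,2.7,0],[-1,-1.3,0,2.7,0],[-1,0,0,0,0]])

```text
time: 15.73
tool_pos: [0.5011, 0.0748, 0.1069]
tcp_rot: [0.622, 3.076, -0.002]
wrist_force: [-5.8, -5.6, 15.3]
width: 0.402
grip_force: 37.2
```

Emit:
jog_arm(motion=[[-1,1,-0.5,0,0],[-1,1,-0.3,0,0],[-1,0,0,0,0],[-1,0,0,0,0]])

```text
time: 16.07
tool_pos: [0.5007, 0.0749, 0.1065]
tcp_rot: [0.62, 3.072, -0.001]
wrist_force: [2.0, -5.7, 8.6]
width: 0.398
grip_force: 36.3
```

Emit:
jog_arm(motion=[[-1,-0.8,0,1.8,0],[-1,-0.8,0,1.8,0],[-1,0,0,0,0]])

```text
time: 16.32
tool_pos: [0.5013, 0.0746, 0.1031]
tcp_rot: [0.621, 3.074, -0.0]
wrist_force: [-2.5, -3.3, 12.9]
width: 0.4
grip_force: 36.7
```

Run:
```python
from h import *
np.set_printoptions(precision=4,suppress=True)
s=bot.read_state(); print(s['time'],s['tool_pos'],s['wrist_force'],s['torque'])
save('wrist','w7'); save('scene','s7')
T=tcloud('w7'); z=np.load('pics/w7.npz')
w=cv2.imread('pics/w7.png')[150:384,160:370];e=cv2.imread('pics/s7.png')[120:250,250:340]
f=lambda x:cv2.resize(x,(int(x.shape[1]*450/x.shape[0]),450),interpolation=cv2.INTER_CUBIC)
cv2.imwrite('pics/w7b.png',np.hstack([f(w),f(e)]))
# sleeve top ring plane fit in tool frame
P=T.reshape(-1,3); m=(abs(P[:,1])<15)&(abs(P[:,0]-5)<28)&(P[:,2]<-22)&(P[:,2]>-60)
for _ in range(6):
    A=np.c_[P[m,0],P[m,1],np.ones(m.sum())]; c=np.linalg.lstsq(A,P[m,2],rcond=None)[0]
    m=m&(P[:,2]<(np.c_[P[:,0],P[:,1],np.ones(len(P))]@c)+3)
n=np.array([c[0],c[1],-1]);print(m.sum(),c,'tilt x,y deg',np.degrees(np.arctan(c[:2])))
print(np.percentile(P[m],[1,50,99],axis=0))
```

```text
16.3167 [0.5013 0.0746 0.1031] [-2.4659 -3.2745 12.9399] [-0.9636  0.0289 -0.0365]
2775 [  0.2904   0.0062 -38.2593] tilt x,y deg [16.1952  0.3558]
[[-11.5517 -14.8296 -42.1598]
 [  3.7187  -0.0369 -37.0268]
 [ 20.655   14.8625 -30.8149]]
```

View pics/w7b.png

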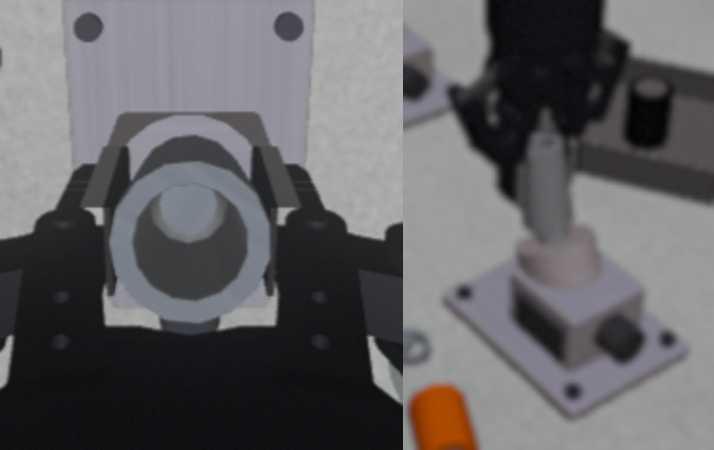

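The sleeve is tilted about 16–20° and is roughly 10 mm short of the shoulder. I'll ease it towards the lean (+x) while lowering.

Emit:
jog_arm(motion=[[-1,1,-0.2,0.5,0],[-1,1,0,0.8,0],[-1,0.5,0,1.2,0],[-1,0,0,1.2,0],[-1,0,0,0,0]])

```text
time: 16.83
tool_pos: [0.5009, 0.0751, 0.0992]
tcp_rot: [0.62, 3.07, 0.0]
wrist_force: [4.8, -5.5, 6.2]
width: 0.401
grip_force: 36.0
```

Emit:
jog_arm(motion=[[-1,0,0,1.2,0],[-1,0,0,1.2,0],[-1,0,0,1.2,0],[-1,0,0,0,0]])

```text
time: 17.17
tool_pos: [0.5009, 0.0751, 0.0955]
tcp_rot: [0.62, 3.07, 0.0]
wrist_force: [5.3, -5.2, 5.4]
width: 0.398
grip_force: 36.1
```

Emit:
jog_arm(motion=[[-1,-0.3,0,1.2,0],[-1,-0.4,0,1.2,0],[-1,-0.4,0,1,0],[-1,0,0,0,0]])

```text
time: 17.5
tool_pos: [0.5023, 0.0746, 0.0923]
tcp_rot: [0.62, 3.069, 0.0]
wrist_force: [4.3, -4.7, 5.6]
width: 0.399
grip_force: 36.3
```

Emit:
jog_arm(motion=[[-1,-0.4,0,1,0],[-1,-0.4,0,1,0],[-1,0,0,0,0]])

```text
time: 17.75
tool_pos: [0.5016, 0.0748, 0.0905]
tcp_rot: [0.621, 3.073, 0.001]
wrist_force: [0.1, -3.6, 11.7]
width: 0.4
grip_force: 37.0
```

```bash
cat > fit.py <<'E'
from h import *
import sys
fn=sys.argv[1]; s=bot.read_state(); print(s['time'],s['tool_pos'],s['wrist_force'])
save('wrist',fn); C=cloud(fn).reshape(-1,3)
h=np.array([-.9225,.386,0]);a=.4226*h+[0,0,.9063];o=np.array([.5188,.0675,.075]);ey=np.array([.386,.9225,0]);ex=np.cross(ey,a)
L=(C-o)@np.c_[ex,ey,a]*1000
r=np.hypot(L[:,0],L[:,1]); m=(r<22)&(r>9)&(abs(L[:,1])<16)&(L[:,2]>50)&(L[:,2]<85)
hist=np.histogram(L[m,2],bins=np.arange(50,86,2));print(hist[0])
m&=abs(L[:,2]-hist[1][hist[0].argmax()]-1)<4
A=np.c_[L[m,:2],np.ones(m.sum())];c=np.linalg.lstsq(A,L[m,2],rcond=None)[0];print('top height at axis',c[2],'residual tilt deg',np.degrees(c[:2]),np.percentile(L[m,:2],[1,99],axis=0))
E
python3 fit.py w8
```

```text
17.75 [0.50161138 0.07482769 0.09049522] [ 0.13641593 -3.64142521 11.69944507]
[  80   99  110 1207 1696   19    0    0    0    0    0    0    0    0
    2    0    0]
top height at axis 58.08491401772922 residual tilt deg [-1.77022334 -0.01822986] [[-17.12596889 -15.56099479]
 [ 16.40108956  15.66523177]]
```

The top of the sleeve reads 58.1 mm. The camera reads about 2 mm low here, so it is essentially seated (60 mm). I'll press a little more to confirm.

Emit:
jog_arm(motion=[[-1,-0.5,0,1,0],[-1,-0.5,0,1,0],[-1,-0.5,0,1,0],[-1,0,0,0,0]])

```text
time: 18.13
tool_pos: [0.5012, 0.075, 0.0894]
tcp_rot: [0.623, 3.077, 0.001]
wrist_force: [-12.2, -1.7, 29.9]
width: 0.396
grip_force: 39.1
```

```bash
python3 fit.py w9
```

```text
18.1333 [0.50120419 0.0749519  0.08939347] [-12.23683652  -1.73683804  29.86467676]
[  92   80  137 1716 1218    2    0    0    0    0    0    0    0    1
    0    0    0]
top height at axis 57.65556348236643 residual tilt deg [-0.72496495  0.02321459] [[-18.2246949  -15.60249439]
 [ 15.24791468  15.70991488]]
```

It has hit a hard stop at 30 N with 0.7° residual tilt, so it is seated. I'll relax, release and retreat.

Emit:
jog_arm(motion=[[-1,0.6,0,-1.2,0],[-1,0.4,0,-0.8,0],[0,0,0,0,0],[0.4,0,0,0,0],[0.8,0,0,0,0],[1,0,0,0,0],[1,0,0,0,0],[1,0,0,0,0],[1,0,0,0,0]])

```text
time: 18.93
tool_pos: [0.4985, 0.0751, 0.0856]
tcp_rot: [-0.623, -3.078, 0.0]
wrist_force: [0.6, 0.0, 0.6]
width: 0.999
grip_force: 0.0
```

Emit:
jog_arm(motion=[[1,0,0,-10,0],[1,0,0,-25,0],[1,0,0,-35,0],[1,0,0,-35,0],[1,0,0,-30,0],[1,0,0,-10,0],[1,0,0,0,0],[1,0,0,0,0]])

```text
time: 19.6
tool_pos: [0.4988, 0.0751, 0.2312]
tcp_rot: [0.623, 3.078, 0.0]
wrist_force: [-0.4, -0.6, -0.6]
width: 0.997
grip_force: 0.0
```

```bash
python3 fit.py w10
python3 - <<'E'
from h import *
save('scene','s10'); save('side','d10')
e=cv2.imread('pics/s10.png')[100:345,140:420];w=cv2.imread('pics/w10.png')
cv2.imwrite('pics/e.png',np.hstack([cv2.resize(e,(440,385)),cv2.resize(w[:,100:415],(316,385))]))
E
```

```text
19.6 [0.49878367 0.0750771  0.2311752 ] [-0.3960754  -0.56374226 -0.56821034]
[ 22  20  30 307 295   1   0   0   0   0   0   0   0   0   0   0   0]
top height at axis 57.7031360242313 residual tilt deg [ 0.11770594 -0.06458192] [[-18.11537446 -15.71690745]
 [ 15.45381415  15.60537701]]
```

View pics/e.png

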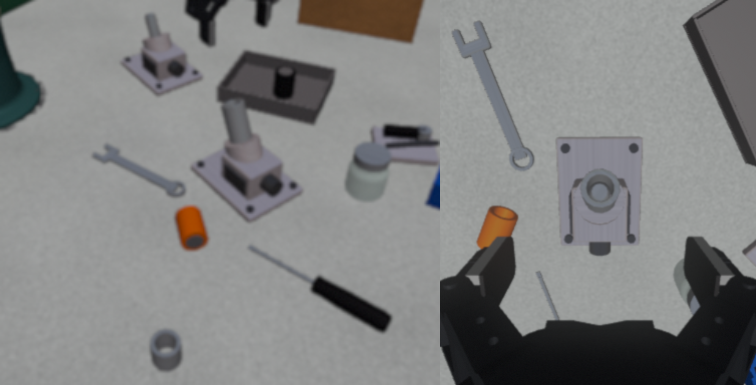

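The views show the sleeve seated on the spigot at (235,120), the cap standing in the tray at (285,80), and the short sleeve, screwdriver and jar where they were. Handing in.

```bash
python3 -c "from workcell import bot; print(bot.finish_job())"
```

```text
the job is handed in; nothing more can be done
None
```

The cap is standing in the tray, the taller sleeve is seated on the spigot against the shoulder and released, nothing else was moved, and the job was handed in at about 20 s on the robot's clock.

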